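# Pin a pivot bracket in the workshop jig

### The arm

A 6-joint arm with a two-finger parallel gripper is mounted at the origin on the work surface. World frame = base frame: x ahead of the robot, y to its left, z up, the work surface at z = 0. Lengths are in m, angles in rad, forces in N, time in s.
With the tool pointing down it reaches from about 0.25 to 0.725 m from the base axis. Payload 4 kg.
Tool frame: the origin (TCP) lies midway between the tips of the shut fingers; the grasp point (between the pads) lies 19 mm behind it; y points along the fingers, x is the direction in which the jaws open and shut, and the axes are right-handed (so a half turn about y gives the same grasp; the last joint's range is limited). The gripper opens to 85 mm and grips with 20 to 120 N. Pads are 22 mm wide; open, the fingers measure 114 mm over their backs; the gripper's body (76 mm by 85 mm) begins 54 mm behind the grasp point. The pads swing forward as they close: fully open they stand 13 mm farther back than shut.
Start: joints at [-1.337, 0.241, 0.005, 1.335, 0, 1.571], TCP at [0.116, -0.486, 0.231] pointing down, gripper open.
Joint ranges: [-2.72, 2.72], [-1.05, 1.87], [-1.09, 1.28], [-1.99, 2.15], [-1.42, 1.44], [-3.14, 3.14]. Speed limits (rad/s): [2.79, 2.79, 3.14, 3.14, 3.14, 3.14].

### API

Orientations are given as a unit quaternion [x, y, z, w].
In Python, from workcell import bot gives the robot as it stands. The module is installed in compiled form; this text tells all that it offers.
- The arm moves only by the shell command python3 -m inch 'ROWS'. ROWS is text: rows parted by semicolons, each of 7 numbers parted by spaces: the turn, a rotation vector about the tool's x, y, z in degrees, then the shift along the tool's x, y, z in mm, then the closure, from 0 (fully open) to 1 (shut). In form: ax ay az dx dy dz fingers; .... A call has 1 to 12 rows; each row shifts and turns the commanded pose from where the row before left it, along the tool's axes as they then stand; what a row does not reach is not made up. A row lasts 1/8 s, in which the tool goes at most 62.5 mm and 10.7 degrees, less where a joint would pass 70% of its speed; a pose out of reach is approached as far as the arm can. A call with a gripper value outside its range is refused whole. The fingers move at their own pace and stop on an object; the grip force is fixed at half the most. Time passes only in rows, so rows that do not move let the fingers close. It gives the time, the measured TCP pose, the force and the opening at its end, in the units of the state.
- bot.get_obs(): the state, without advancing time (a new reading comes with each control period).
- bot.camera(name): name is "scene" or "top"; returns a dict with "color" (400x640x3 uint8, blue, green, red), "fx", "fy", "cx", "cy" (pixels), "k1" (the pictures are not rectified: a ray, as slopes to the right and down, at radius r is drawn at 1 + k1 r^2 times it, then the intrinsics apply), "extrinsics" (4x4, takes a point from world to camera coordinates). Camera axes: x right, y up, looking along -z (the intrinsics and any distortion apply to the point x, -y, -z); pixel columns grow to the right and rows downward; lengths in m; the calibration is good to about 2 mm. A picture is of the moment at which its call begins. There is no depth.
- bot.job_done(): hands the job in, once; it reports no verdict.
Trained networks look in the newest picture that a camera, given by its name, has taken for a name from the list of things; names that differ only in an ending like _2 or _b are one class to them, and where a whole thing is asked for, a point or a joint stands for the part that bears it (a point fixed in the world has none). Each returns a list of dicts, best first, with "conf" (0 to 1); they miss things now and then, are a little off and sometimes report something else, mostly with a low value. They report only what shows in the picture. A call takes as long as a camera call.
- bot.look_for(name, camera): "extent" ([left, top, right, bottom] in pixels, round what is visible of it).
- bot.cut_out(name, camera): "region" (400x640 bool, what is visible of it) and "extent" ([left, top, right, bottom] in pixels, round what is visible of it).
- bot.spot_point(name, camera): "point" ([column, row] in pixels: a listed point, or the origin of a listed thing).
The state is a dict: "clock": time; "joint_pos": joint angles; "joint_vel": joint speeds; "tau": joint torques, N m; "eef_pos": TCP position; "tool_rot": TCP orientation; "ft_force": force on the tool from outside, world axes, zero at the start; "ft_torque": the same for the moment, N m; "grip_width": finger opening in m.
Only numpy, scipy, OpenCV 4.12 (cv2) and the standard library are available. Lean on these libraries where they do the work, as an engineer would, in place of code of your own. Each camera call takes 0.05 s, during which the arm holds its last target.

### The job

Push the loose alloy pivot bracket square and flush against both fences in the corner of the jig, then take the square-headed axle out of the rack and thread it tip first down through the jig's guide bushing and on into the round bore of the bracket below. Finish while still holding the axle by its head, upright and spanning both holes: its tip more than half way down the bracket's bore, but not resting on the jig's base. Leave the other two axles and everything else on the bench where they are.

Things in the scene. Friction and masses are not known exactly. Their poses are not given: they have to be found in the camera images.
- fence_corner (a point): inside corner where the jig's two aluminium fences meet, on the top face of its dark steel base (12 mm above the bench). The far fence runs 142 mm along this frame's -y, the side fence 150 mm along its -x; both are 18 mm thick, 22 mm high above the base and stand just outside x = 0 and y = 0. The work area is on the -x, -y side
- jig: the fixed jig; origin on the bench right below the fence corner, same axes. Its base plate reaches from x = -200 to 25 mm and y = -185 to 25 mm. A 30 mm square post outside the corner, 86 mm tall, carries the steel guide plate that overhangs the corner
- guide_mouth (a point): centre of the upper mouth of the guide bushing: a round vertical through hole 14.5 mm across with a 2 mm chamfer, in a fixed 44 mm square, 18 mm thick steel plate overhanging the fence corner. The mouth is 86 mm above the bench, the underside 68 mm. It lies at x = -25, y = -25 mm in the fence frame
- bracket_center (a point): centre (18 mm above its underside) of the loose aluminium bracket, 100 mm (x) by 80 (y) by 36 high, 0.4 to 0.75 kg, sliding on the jig's base (top 48 mm above the bench). Has one round bore and a 39 mm square window (at x -22, y -10). Home, its +x face is on the far fence, its +y face on the side fence, its centre at x -50, y -40 from the fence corner; the guide plate overhangs it to 47 mm from either fence
- bracket_corner (a point): lower corner of the bracket that belongs in the fence corner (its +x, +y corner), with the bracket's axes; when home it coincides with the fence corner
- bracket_bore (a point): centre of the upper mouth of the bracket's round bore: a vertical through hole 15 mm across with a 2 mm chamfer, 36 mm deep, 25 mm in from the bracket's +x and +y faces. With the bracket home it lies 38 mm below the guide mouth and on its axis
- axle_grip (a point): centre of the square head of the axle: the head is 18 by 18 mm, 26 mm tall, its faces along this frame's x and y; grasp it here, across two flats. The axle is steel, about 0.14 kg, and stands upright in any one of the rack's three holes
- rack: fixed wooden rack, 50 mm (x) by 190 mm (y) by 45 mm high, origin at the centre of its underside; three round holes, 15 mm across and 35 mm deep, in a row 65 mm apart, each holding an axle. The two others have a round head (the short one) and a crossbar
- axle_round: short round-headed axle in the rack, 102 mm tall, its tip at the origin; leave it alone
- axle_tee: axle with a thin crossbar (T) for a head in the rack, 129 mm tall, its tip at the origin; leave it alone
- bearing: steel bearing ring, 42 mm across, 12 mm high, lying on the bench; bystander
- cup: white plastic cup, 72 mm across, 85 mm tall; bystander
- wrench: steel wrench 170 mm long lying on the bench; bystander
- sprayoil: blue spray can, 52 mm across, 150 mm tall; bystander
- grease: grey jar with black lid, 68 mm across, 60 mm tall; bystander
- cassette: dark stepped sprocket cassette, 102 mm across, 21 mm high; bystander
- axle: the square-headed axle; origin at its tip (lower end), 133 mm below the head's centre, z up along it: a round shank 12 mm across, 120 mm long below the head, with a 4 mm tapered end. In the rack the tip stands 10 mm above the bench

How it is judged:
On the way, in this order (a step that is already met when the one before it is completed fails the run):
1. the bracket is flush against both fences, with the axle not yet in the guide bushing (x of bracket_corner in the frame of fence_corner between -0.003 and 0.003 m and y of bracket_corner in the frame of fence_corner between -0.003 and 0.003 m and angle between the x axis of bracket_corner and the x axis of fence_corner, either way round below 0.04 rad and angle between bracket_corner's own z axis and vertical below 0.04 rad and horizontal distance between axle and guide_mouth above 0.05 m), for 0.2 s.
2. the axle's tip has entered the guide bushing from above, the bracket still flush (x of bracket_corner in the frame of fence_corner between -0.003 and 0.003 m and y of bracket_corner in the frame of fence_corner between -0.003 and 0.003 m and angle between the x axis of bracket_corner and the x axis of fence_corner, either way round below 0.04 rad and angle between bracket_corner's own z axis and vertical below 0.04 rad and horizontal distance between axle and guide_mouth below 0.006 m and z of axle in the frame of guide_mouth between -0.036 and -0.008 m), for 0.05 s.
At the end, for the whole second after the job is handed in: the bracket is within 3 mm and 0.04 rad of flush with both fences; the axle stands upright (within 0.07 rad) through the guide bushing and the bracket's bore, its tip 18 to 34.5 mm below the bore's mouth (at least 1.5 mm clear of the base), and the fingers still hold it (x of bracket_corner in the frame of fence_corner between -0.003 and 0.003 m and y of bracket_corner in the frame of fence_corner between -0.003 and 0.003 m and angle between the x axis of bracket_corner and the x axis of fence_corner, either way round below 0.04 rad and angle between bracket_corner's own z axis and vertical below 0.04 rad and horizontal distance between axle and bracket_bore below 0.005 m and horizontal distance between axle and guide_mouth below 0.006 m and horizontal distance between axle_grip and guide_mouth below 0.012 m and angle between axle's own z axis and vertical below 0.07 rad and z of axle in the frame of bracket_bore between -0.0345 and -0.018 m and contact force between the fingers and axle above 2 N); the arm keeps its last pose, push and grip.
It fails at once if another axle or a bystander was moved by more than 30 mm (distance of any of axle_round, axle_tee, bearing, cup, wrench, sprayoil, grease, cassette from where it was at the start of the episode above 0.03 m).
It also fails if it takes over 72 s, if anything falls off the work surface, if the arm or the gripper's body presses on something with over 40 N, if the wrist force passes 120 N, or if a joint passes its speed limit or range.

## Working session

There is one attempt and no reset: what is moved stays moved. The work goes in short steps, Python scripts to look and compute and a shell command to move; the robot and the scene stay as the last step left them, time stands still between calls to the robot, and variables do not carry over. Pictures are saved under pics/ and viewed, and the job is handed in when it is done.

```bash
mkdir -p pics; cat > h.py <<'E'
import numpy as np,cv2
from workcell import bot
from scipy.optimize import least_squares
def proj(c,P):
    P=np.atleast_2d(P);E=np.array(c["extrinsics"]);q=P@E[:3,:3].T+E[:3,3]
    s=np.c_[q[:,0]/-q[:,2],-q[:,1]/-q[:,2]];r2=(s**2).sum(1,keepdims=True)
    s=s*(1+c["k1"]*r2);return np.c_[c["fx"]*s[:,0]+c["cx"],c["fy"]*s[:,1]+c["cy"]]
def onz(c,px,z):
    E=np.array(c["extrinsics"]);d=np.array([(px[0]-c["cx"])/c["fx"],(px[1]-c["cy"])/c["fy"]]);s=d.copy()
    for _ in range(20): s=d/(1+c["k1"]*(s@s))
    ray=E[:3,:3].T@np.array([s[0],-s[1],-1.]);o=-E[:3,:3].T@E[:3,3]
    return o+ray*(z-o[2])/ray[2]
E
python3 - <<'E'
from h import *
print({k:np.round(v,3) if not isinstance(v,str) else v for k,v in bot.get_obs().items()})
Z={"fence_corner":.012,"guide_mouth":.086,"bracket_center":.03,"bracket_corner":.012,"bracket_bore":.048,"axle_grip":.143,"rack":0,"axle_round":.01,"axle_tee":.01,"axle":.01,"jig":0,"cup":0,"sprayoil":0,"wrench":0,"grease":0,"cassette":0,"bearing":0}
for n in ["scene","top"]:
    c=bot.camera(n);cv2.imwrite(f"pics/{n}0.png",c["color"])
    E=np.array(c["extrinsics"]);print(n,c["fx"],c["k1"],-E[:3,:3].T@E[:3,3])
    for k,z in Z.items():
        r=bot.spot_point(k,n)
        for q in r[:3]: print(k,round(q["conf"],2),np.round(q["point"],1),np.round(onz(c,q["point"],z),4))
E
```

```text
{'clock': np.float64(0.0), 'joint_pos': array([-1.337,  0.241,  0.004,  1.335,  0.   ,  1.571]), 'joint_vel': array([ 0.002, -0.001,  0.   , -0.002,  0.001,  0.001]), 'tau': array([ 0.0000e+00, -3.7231e+01,  2.5241e+01,  1.7000e-02,  0.0000e+00,
       -0.0000e+00]), 'eef_pos': array([ 0.116, -0.486,  0.23 ]), 'tool_rot': array([-0.554,  0.439, -0.438,  0.555]), 'ft_force': array([ 0.289,  0.4  , -0.426]), 'ft_torque': array([-0.075,  0.028, -0.004]), 'grip_width': np.float64(0.086)}
scene 483.93073563363953 -0.004010326417926901 [1.22464723 0.11232873 1.1598171 ]
fence_corner 0.96 [383.9 253.3] [0.6222 0.2478 0.012 ]
fence_corner 0.64 [195.6 212.5] [ 0.5228 -0.2772  0.012 ]
fence_corner 0.16 [462.2 247.6] [0.5937 0.4562 0.012 ]
guide_mouth 0.64 [376.4 230.4] [0.5964 0.2212 0.086 ]
bracket_center 0.71 [359.8 215.7] [0.5196 0.182  0.03  ]
bracket_center 0.68 [368.5 218.2] [0.5264 0.2058 0.03  ]
bracket_corner 0.96 [377.7 233.4] [0.5624 0.2322 0.012 ]
bracket_bore 0.89 [367.4 218.3] [0.538  0.2013 0.048 ]
axle_grip 0.49 [207.3 186.8] [ 0.5237 -0.218   0.143 ]
rack 0.89 [216.1 213.8] [ 
[... 1507 characters left out ...]
7 [379.1 202.7] [ 0.5197 -0.2018  0.01  ]
jig 0.67 [250.  173.3] [0.6305 0.2556 0.    ]
jig 0.29 [380.6 203.7] [ 0.5164 -0.2088  0.    ]
cup 0.66 [390.7 201.4] [ 0.5241 -0.2449  0.    ]
cup 0.62 [329.9 143.5] [ 0.734  -0.0316  0.    ]
sprayoil 0.6 [419.9 163.4] [ 0.6586 -0.3519  0.    ]
sprayoil 0.44 [329.5 145. ] [ 0.7286 -0.0301  0.    ]
sprayoil 0.4 [392.4 256.2] [ 0.3301 -0.2473  0.    ]
wrench 0.56 [389.1 253.9] [ 0.3383 -0.2358  0.    ]
grease 0.79 [194.4 188.8] [0.5774 0.456  0.    ]
cassette 0.61 [203.4 227.6] [0.4382 0.4236 0.    ]
cassette 0.23 [255.7 181.8] [0.5998 0.2353 0.    ]
bearing 0.48 [340.6 243.8] [ 0.3759 -0.0647  0.    ]
bearing 0.41 [193.4 189.1] [0.5764 0.4597 0.    ]
```

```bash
python3 - <<'E'
import cv2
a=cv2.imread("pics/scene0.png");b=cv2.imread("pics/top0.png")
cv2.imwrite("pics/a1.png",cv2.resize(a[130:310,300:500],None,fx=4,fy=4,interpolation=2)[:600,:800] if 0 else cv2.resize(a[160:310,300:500],None,fx=4,fy=4,interpolation=2))
cv2.imwrite("pics/a2.png",cv2.resize(a[150:270,140:300],None,fx=5,fy=5,interpolation=2))
cv2.imwrite("pics/b1.png",cv2.resize(b[140:260,200:340],None,fx=5,fy=5,interpolation=2))
cv2.imwrite("pics/b2.png",cv2.resize(b[150:250,340:440],None,fx=6,fy=6,interpolation=2))
E
```

```text
(no output)
```

View pics/scene0.png

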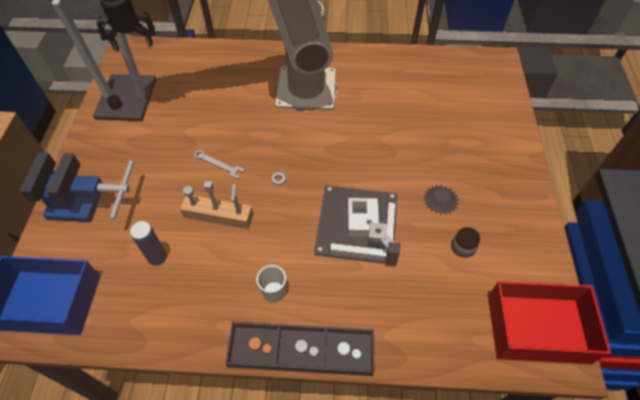

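View pics/top0.png

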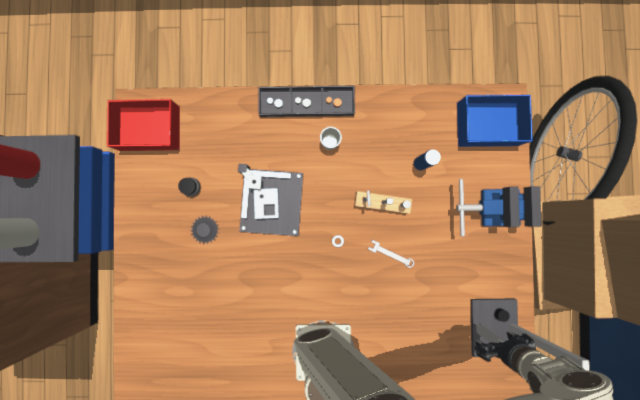

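View pics/a1.png

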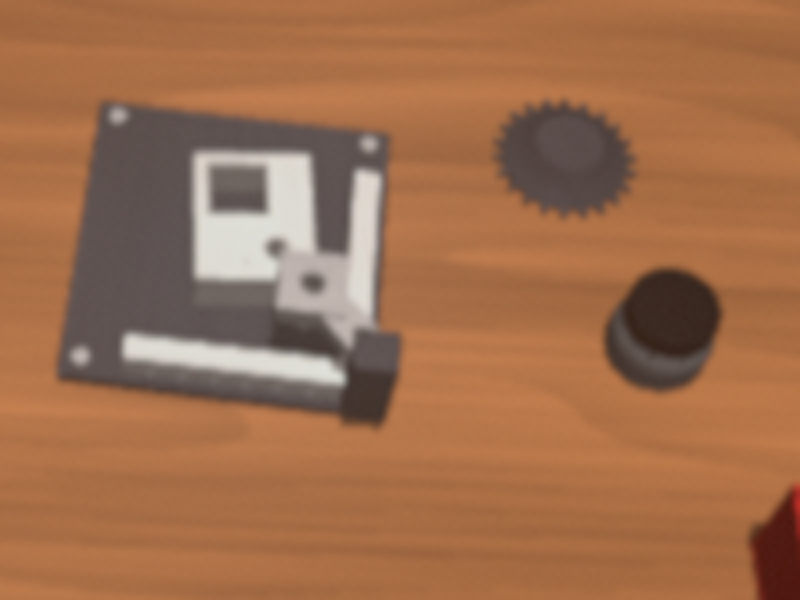

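View pics/b1.png

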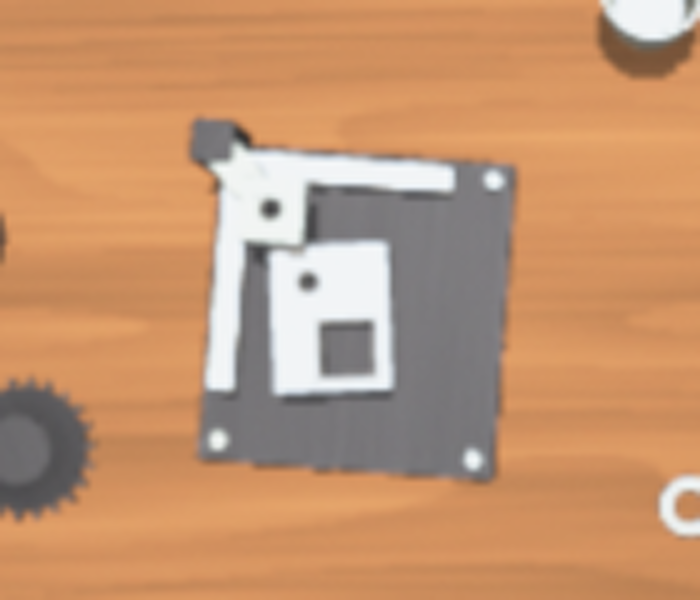

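View pics/a2.png

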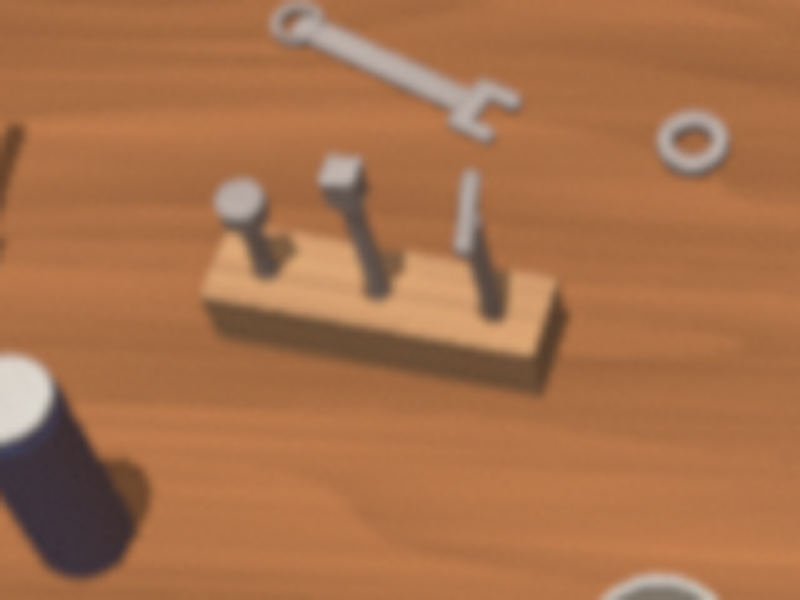

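View pics/b2.png

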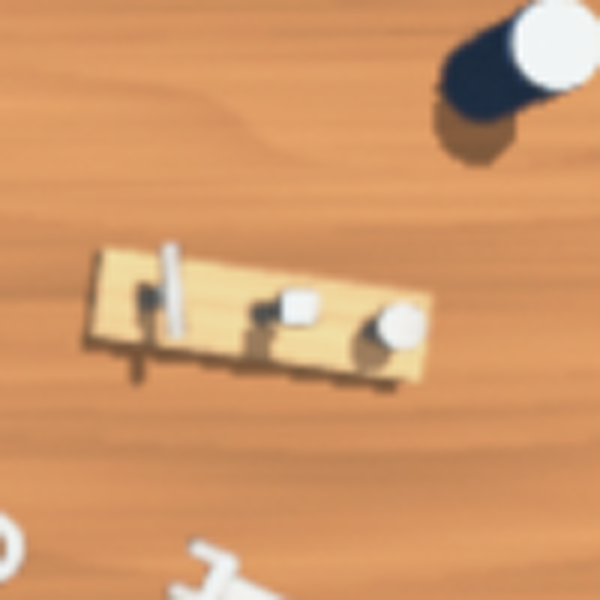

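The square-headed axle is in the rack's middle hole, about (388,200) in the top view. The bracket's corner (259,189) is roughly 50 and 25 mm short of the fence corner at (249,174). Next I'll refine the jig, bracket and rack poses with edge fits in both views.

```bash
cat > fit.py <<'E'
from h import *
from scipy.ndimage import map_coordinates,gaussian_filter
def fitedges(cams,edges,p0,win=4,it=6,verb=True,camoff=False):
    """edges: list of (camname, A, B, sign) in body frame; pose p=(x,y,yaw). sign: +1 = brighter on left normal? 0 = abs"""
    p=np.array(p0,float)
    G={n:gaussian_filter(cv2.cvtColor(c["color"],cv2.COLOR_BGR2GRAY).astype(float),.7) for n,c in cams.items()}
    def W(p,P):
        c,s=np.cos(p[2]),np.sin(p[2]);P=np.asarray(P,float)
        return np.c_[p[0]+c*P[:,0]-s*P[:,1],p[1]+s*P[:,0]+c*P[:,1],P[:,2]]
    for k in range(it):
        w=win if k<2 else max(2.,win/2)
        obs=[]
        for (n,A,B) in edges:
            t=np.linspace(.08,.92,25)[:,None];P=np.array(A)*(1-t)+np.array(B)*t
            q=proj(cams[n],W(p,P));d=q[-1]-q[0];d/=np.linalg.norm(d);nn=np.array([-d[1],d[0]])
            u=np.arange(-w-1,w+1.01,.25)
            pts=q[:,None,:]+u[None,:,None]*nn
            v=map_coordinates(G[n],[pts[...,1],pts[...,0]],order=3,mode='nearest')
            g=np.abs(np.gradient(v,axis=1)); g[:,:4]=0;g[:,-4:]=0
            # median profile argmax per edge plus per-sample
            j=g.argmax(1);ok=(g.max(1)>1.5)
            for i in range(len(q)):
                if ok[i]: obs.append((n,P[i],q[i]+u[j[i]]*nn,nn,(n,tuple(A),tuple(B))))
        def f(x):
            return np.concatenate([[((proj(cams[o[0]],W(x,[o[1]]))[0]-o[2])@o[3])] for o in obs])
        r=least_squares(f,p,loss='soft_l1',f_scale=.3,x_scale=[.01,.01,.05]);p=r.x
    res=f(p)
    if verb:
        for e in edges:
            m=[i for i,o in enumerate(obs) if o[4]==(e[0],tuple(e[1]),tuple(e[2]))]
            print(e[0],np.round(np.array(e[1])*1e3),np.round(np.array(e[2])*1e3),len(m),"med %.2f mad %.2f px"%(np.median(res[m]),np.median(abs(res[m]-np.median(res[m])))) if m else "")
    return p
m=lambda *a:tuple(np.array(a)/1000.)
JIG={"top":[(m(25,20,12),m(25,-185,12)),(m(-200,-185,0),m(25,-185,0)),(m(-200,-185,0),m(-200,25,0)),(m(18,-40,34),m(18,-142,34)),(m(-50,18,34),m(-150,18,34)),(m(-47,-3,86),m(-47,-47,86)),(m(-47,-47,86),m(-3,-47,86))],
"scene":[(m(-200,-185,12),m(-200,25,12)),(m(-200,-185,12),m(25,-185,12)),(m(-200,25,12),m(-40,25,12)),(m(0,-55,34),m(0,-142,34)),(m(-55,0,34),m(-150,0,34)),(m(-47,-3,86),m(-47,-47,86))]}
BR={"top":[(m(0,-80,36),m(0,-50,36)),(m(0,0,36),m(-100,0,36)),(m(0,-80,36),m(-100,-80,36)),(m(-100,-80,36),m(-100,0,36))],
"scene":[(m(-100,-80,36),m(-100,0,36)),(m(-100,0,36),m(-50,0,36)),(m(0,-80,36),m(-100,-80,36)),(m(0,-80,36),m(0,-50,36))]}
RK={"top":[(m(25,-95,45),m(25,95,45)),(m(25,-95,45),m(-25,-95,45)),(m(25,95,45),m(-25,95,45))],
"scene":[(m(25,-95,0),m(25,95,0)),(m(25,-95,45),m(25,95,45)),(m(-25,95,45),m(25,95,45)),(m(-25,-95,45),m(25,-95,45))]}
def shift(d,z): return {k:[(np.array(a)+[0,0,z],np.array(b)+[0,0,z]) for a,b in v] for k,v in d.items()}
def E(d,cams=("top","scene")): return [(n,)+tuple(e) for n in cams for e in d[n]]
E
python3 - <<'E'
from fit import *
cams={n:bot.camera(n) for n in("top","scene")}
BR2=shift(BR,.012)
for cs in (("top",),("scene",),("top","scene")):
    print(cs)
    v=len(cs)==2
    print("jig",fitedges(cams,E(JIG,cs),(.6235,.253,-.075),verb=v))
    print("brk",fitedges(cams,E(BR2,cs),(.568,.228,.05),verb=v))
    print("rack",fitedges(cams,E(RK,cs),(.519,-.213,-.12),verb=v))
p=fitedges(cams,E(JIG),(.6235,.253,-.075),verb=False)
b=fitedges(cams,E(BR2),(.568,.228,.05),verb=False)
r=fitedges(cams,E(RK),(.519,-.213,-.12),verb=False)
for n,c in cams.items():
    im=cv2.resize(c["color"],None,fx=4,fy=4,interpolation=2)
    for q,D in((p,JIG),(b,BR2),(r,RK)):
        for A,B in D[n]:
            R=np.array([[np.cos(q[2]),-np.sin(q[2]),0],[np.sin(q[2]),np.cos(q[2]),0],[0,0,1]])
            u=[tuple(int(round(x)) for x in (proj(c,R@np.array(t)+[q[0],q[1],0])[0]+.5)*4) for t in(A,B)]
            cv2.line(im,u[0],u[1],(0,0,255),1)
    o=(300,160) if n=="scene" else (200,140)
    cv2.imwrite(f"pics/fit_{n}.png",im[o[1]*4:o[1]*4+560,o[0]*4:o[0]*4+640])
E
```

```text
('top',)
jig [ 0.62014287  0.25116191 -0.09303213]
brk [0.56911799 0.23735774 0.06048675]
rack [ 0.52152683 -0.21019106 -0.15329751]
('scene',)
jig [ 0.62171814  0.24756842 -0.07941972]
brk [0.57145602 0.23090717 0.03055509]
rack [ 0.52256842 -0.21533881 -0.14844087]
('top', 'scene')
top [25. 20. 12.] [  25. -185.   12.] 25 med -1.26 mad 0.26 px
top [-200. -185.    0.] [  25. -185.    0.] 25 med 0.50 mad 0.26 px
top [-200. -185.    0.] [-200.   25.    0.] 25 med 0.78 mad 0.26 px
top [ 18. -40.  34.] [  18. -142.   34.] 25 med -0.02 mad 0.24 px
top [-50.  18.  34.] [-150.   18.   34.] 25 med -1.24 mad 0.25 px
top [-47.  -3.  86.] [-47. -47.  86.] 25 med -0.01 mad 0.25 px
top [-47. -47.  86.] [ -3. -47.  86.] 25 med 0.23 mad 0.00 px
scene [-200. -185.   12.] [-200.   25.   12.] 25 med -0.49 mad 0.26 px
scene [-200. -185.   12.] [  25. -185.   12.] 25 med -0.51 mad 0.26 px
scene [-200.   25.   12.] [-40.  25.  12.] 25 med -2.00 mad 0.01 px
scene [  0. -55.  34.] [   0. -142.   34.] 25 med 0.23 mad 0.25 px
scene [-55.   0.  34.] [-150.    0.   34.] 25 med 0.25 mad 0.01 px
scene [-47.  -3
[... 435 characters left out ...]
  0.   48.] [-50.   0.  48.] 25 med -0.00 mad 0.00 px
scene [  0. -80.  48.] [-100.  -80.   48.] 25 med 1.00 mad 0.25 px
scene [  0. -80.  48.] [  0. -50.  48.] 25 med -0.25 mad 0.25 px
brk [0.56891322 0.23487878 0.07170481]
top [ 25. -95.  45.] [25. 95. 45.] 25 med 0.49 mad 0.00 px
top [ 25. -95.  45.] [-25. -95.  45.] 25 med -1.02 mad 0.00 px
top [25. 95. 45.] [-25.  95.  45.] 25 med -0.77 mad 0.00 px
scene [ 25. -95.   0.] [25. 95.  0.] 25 med -0.01 mad 0.00 px
scene [ 25. -95.  45.] [25. 95. 45.] 25 med -0.27 mad 0.01 px
scene [-25.  95.  45.] [25. 95. 45.] 25 med -0.48 mad 0.00 px
scene [-25. -95.  45.] [ 25. -95.  45.] 25 med -0.73 mad 0.00 px
rack [ 0.52233563 -0.21334519 -0.15223897]
```

```bash
python3 - <<'E'
import cv2,numpy as np
a=cv2.imread("pics/fit_scene.png");b=cv2.imread("pics/fit_top.png")
cv2.imwrite("pics/fit1.png",np.hstack([a[:480,40:440],b[:480,0:400]]))
E
```

```text
(no output)
```

View pics/fit1.png

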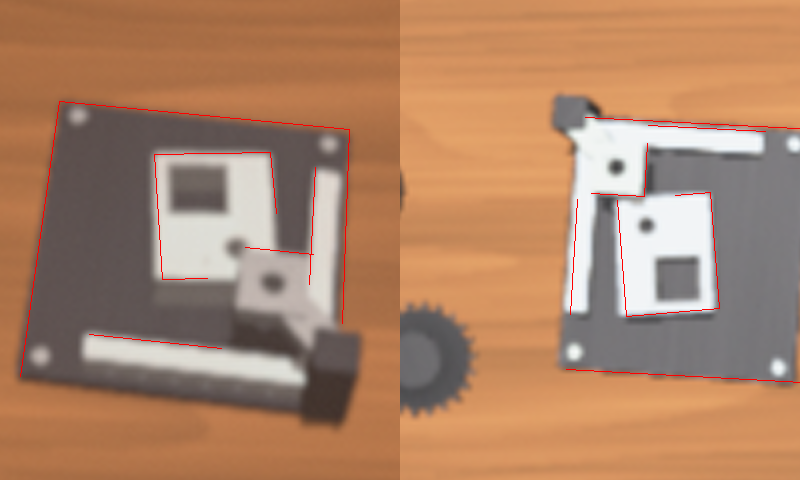

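```bash
python3 - <<'E'
s=open("fit.py").read()
s=s.replace("    p=np.array(p0,float)\n","    p=np.array(list(p0)+[0,0] if len(p0)==3 else p0,float)\n    SG={'top':1,'scene':-1}\n",1)
s=s.replace("def W(p,P):","def W(p,P,n):").replace("p[0]+c*","p[0]+SG[n]*p[3]+c*").replace("p[1]+s*","p[1]+SG[n]*p[4]+s*")
s=s.replace("W(p,P))","W(p,P,n))").replace("W(x,[o[1]])","W(x,[o[1]],o[0])").replace("x_scale=[.01,.01,.05]","x_scale=[.01,.01,.05,.01,.01]")
s=s.replace("(m(25,20,12),m(25,-185,12)),(m(-200,-185,0),m(25","(m(-200,-185,0),m(25",1)
s=s.replace(",(m(-200,25,12),m(-40,25,12)),(m(0,-55",",(m(0,-55",1)
open("fit.py","w").write(s)
E
python3 - <<'E'
from fit import *
cams={n:bot.camera(n) for n in("top","scene")}
BR2=shift(BR,.012)
o=[-.0008,.0022]
for nm,D,p0 in(("jig",JIG,(.6205,.2495,-.075)),("brk",BR2,(.570,.233,.05)),("rack",RK,(.522,-.213,-.15))):
    print(nm,np.round(fitedges(cams,E(D),list(p0)+o,win=3),4))
E
```

```text
top [-200. -185.    0.] [  25. -185.    0.] 25 med -0.25 mad 0.25 px
top [-200. -185.    0.] [-200.   25.    0.] 25 med 0.49 mad 0.25 px
top [ 18. -40.  34.] [  18. -142.   34.] 25 med 0.26 mad 0.00 px
top [-50.  18.  34.] [-150.   18.   34.] 25 med -0.25 mad 0.00 px
top [-47.  -3.  86.] [-47. -47.  86.] 25 med 0.01 mad 0.00 px
top [-47. -47.  86.] [ -3. -47.  86.] 25 med -0.25 mad 0.00 px
scene [-200. -185.   12.] [-200.   25.   12.] 25 med -0.25 mad 0.01 px
scene [-200. -185.   12.] [  25. -185.   12.] 25 med 0.01 mad 0.23 px
scene [  0. -55.  34.] [   0. -142.   34.] 25 med 0.00 mad 0.00 px
scene [-55.   0.  34.] [-150.    0.   34.] 25 med -0.02 mad 0.00 px
scene [-47.  -3.  86.] [-47. -47.  86.] 24 med -0.26 mad 0.13 px
jig [ 0.6211  0.2497 -0.0838 -0.0009  0.0021]
top [  0. -80.  48.] [  0. -50.  48.] 25 med -0.25 mad 0.00 px
top [ 0.  0. 48.] [-100.    0.   48.] 25 med -0.48 mad 0.00 px
top [  0. -80.  48.] [-100.  -80.   48.] 25 med 0.27 mad 0.25 px
top [-100.  -80.   48.] [-100.    0.   48.] 25 med 0.25 mad 0.00 px
scene [-100.  -80.   48.] [-100.    0.   48.] 25 med 0.25 mad 0.00 px
scene [-100.    0.   48.] [-50.   0.  48.] 25 med 0.25 mad 0.00 px
scene [  0. -80.  48.] [-100.  -80.   48.] 25 med 0.25 mad 0.00 px
scene [  0. -80.  48.] [  0. -50.  48.] 25 med -0.25 mad 0.00 px
brk [ 5.703e-01  2.343e-01  4.620e-02 -3.000e-04  2.500e-03]
top [ 25. -95.  45.] [25. 95. 45.] 25 med -0.01 mad 0.01 px
top [ 25. -95.  45.] [-25. -95.  45.] 25 med 0.02 mad 0.01 px
top [25. 95. 45.] [-25.  95.  45.] 25 med 0.03 mad 0.00 px
scene [ 25. -95.   0.] [25. 95.  0.] 25 med 0.28 mad 0.01 px
scene [ 25. -95.  45.] [25. 95. 45.] 25 med -0.21 mad 0.01 px
scene [-25.  95.  45.] [25. 95. 45.] 25 med 0.25 mad 0.00 px
scene [-25. -95.  45.] [ 25. -95.  45.] 24 med -0.25 mad 0.00 px
rack [ 5.221e-01 -2.128e-01 -1.495e-01 -5.000e-04  2.600e-03]
```

```bash
cat > plan.py <<'E'
from h import *
from scipy.spatial.transform import Rotation as R
JP=np.array([.6211,.2497]);JY=-.083
def j2w(x,y): c,s=np.cos(JY),np.sin(JY);return JP+np.array([c*x-s*y,s*x+c*y])/1000
def w2j(p): d=(np.array(p[:2])-JP)*1000;c,s=np.cos(JY),np.sin(JY);return np.array([c*d[0]+s*d[1],-s*d[0]+c*d[1]])
def plan(pos,yaw=None):
    """tool x heading yaw (mod pi); prints remaining tool-frame turn (deg) and shift after/before turn"""
    o=bot.get_obs();M=R.from_quat(o["tool_rot"]).as_matrix();p=np.array(o["eef_pos"]);d=(np.array(pos)-p)*1000
    h=np.arctan2(M[1,0],M[0,0]);yaw=h if yaw is None else yaw
    t=(yaw-h+np.pi/2)%np.pi-np.pi/2
    # desired frame: y down, x horizontal
    x=np.array([np.cos(h+t),np.sin(h+t),0]);y=np.array([0,0,-1.]);T=np.c_[x,y,np.cross(x,y)]
    rv=np.degrees(R.from_matrix(M.T@T).as_rotvec())
    print("t %.2f pos"%o["clock"],np.round(p,4),"jig",np.round(w2j(p),1),"z %.1f"%(p[2]*1e3),"w %.4f"%o["grip_width"],"F",np.round(o["ft_force"],1),"q6 %.2f"%o["joint_pos"][5])
    print(" turn",np.round(rv,2)," shift old axes",np.round(M.T@d,1)," new axes",np.round(T.T@d,1))
E
python3 - <<'E'
from plan import *
plan([*j2w(-178,-66),.15],JY+np.pi/2)
plan([*j2w(-178,-66),.15],JY)
E
```

```text
t 2.00 pos [ 0.1158 -0.4864  0.2313] jig [-442.5 -775.4] z 231.3 w 0.0854 F [0.2 1.1 0.7] q6 1.57
 turn [-0.   18.15 -0.  ]  shift old axes [-591.7   81.3  472.3]  new axes [-709.4   81.3  264.5]
t 2.00 pos [ 0.1158 -0.4864  0.2313] jig [-442.5 -775.4] z 231.3 w 0.0854 F [0.2 1.1 0.7] q6 1.57
 turn [ -0.   -71.85  -0.  ]  shift old axes [-591.7   81.3  472.3]  new axes [264.5  81.3 709.4]
```

```bash
python3 -m inch '0 0 0 -48 5 38 0.4; 0 0 0 -48 5 38 0.4; 0 0 0 -48 5 38 0.4; 0 0 0 -48 5 38 0.4; 0 0 0 -48 5 38 0.4; 0 0 0 -48 5 38 0.4; 0 0 0 -48 5 38 0.4; 0 0 0 -48 5 38 0.4; 0 0 0 -48 5 38 0.4; 0 0 0 -48 5 38 0.4; 0 0 0 -48 5 38 0.4; 0 9 0 0 0 0 0.4'; python3 - <<'E'
from plan import *
plan([*j2w(-178,-66),.024],JY+np.pi/2)
E
```

```text
clock: 3.5
eef_pos: [0.4113, 0.0768, 0.176]
tool_rot: [-0.527, 0.473, -0.448, 0.547]
ft_force: [1.0, -1.0, -0.0]
grip_width: 0.051
t 3.50 pos [0.4113 0.0768 0.176 ] jig [-194.7 -189.7] z 176.0 w 0.0510 F [ 1. -1. -0.] q6 3.14
 turn [ 0.38 13.51 -2.58]  shift old axes [-109.4  157.    45.3]  new axes [-123.7  152.    16.7]
```

```bash
python3 -m inch '0 -10.5 0 0 0 0 0.4; 0 -10.5 0 0 0 0 0.4; 0 -10.5 0 0 0 0 0.4; 0 -10.5 0 0 0 0 0.4; 0 -10.5 0 0 0 0 0.4; 0 -10.5 0 0 0 0 0.4; 0 -10.5 0 0 0 0 0.4'; python3 - <<'E'
from plan import *
plan([*j2w(-92,-145),.100],JY)
E
```

```text
clock: 4.38
eef_pos: [0.4095, 0.0708, 0.1764]
tool_rot: [-0.69, 0.054, -0.046, 0.72]
ft_force: [0.9, 0.1, 0.4]
grip_width: 0.0511
t 4.38 pos [0.4095 0.0708 0.1764] jig [-196.  -195.9] z 176.4 w 0.0511 F [0.9 0.1 0.4] q6 1.85
 turn [-2.37 -3.36 -0.76]  shift old axes [102.   77.2  53.7]  new axes [104.   76.4  50.9]
```

```bash
python3 -m inch '-2.4 -3.4 -0.8 0 0 0 0.4; 0 0 0 52 38 25 0.4; 0 0 0 52 38 26 0.4; 0 0 0 0 0 0 0.4'; python3 - <<'E'
from plan import *
plan([*j2w(-92,-140),.024],JY)
c=bot.camera("top");cv2.imwrite("pics/t1.png",cv2.resize(c["color"][140:260,200:340],None,fx=4,fy=4,interpolation=2))
c=bot.camera("scene");cv2.imwrite("pics/s1.png",cv2.resize(c["color"][140:290,280:420],None,fx=4,fy=4,interpolation=2))
E
```

```text
clock: 4.88
eef_pos: [0.5068, 0.1088, 0.1019]
tool_rot: [0.707, -0.034, 0.028, -0.705]
ft_force: [-0.8, -0.1, 0.4]
grip_width: 0.0513
t 4.88 pos [0.5068 0.1088 0.1019] jig [-102.2 -149.9] z 101.9 w 0.0513 F [-0.8 -0.1  0.4] q6 1.87
 turn [ 0.18 -0.24 -0.49]  shift old axes [10.8 77.8 10.1]  new axes [10.2 77.9  9.9]
```

View pics/t1.png

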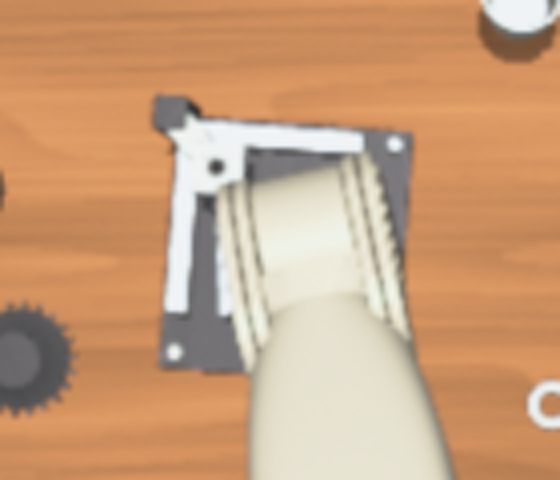

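View pics/s1.png

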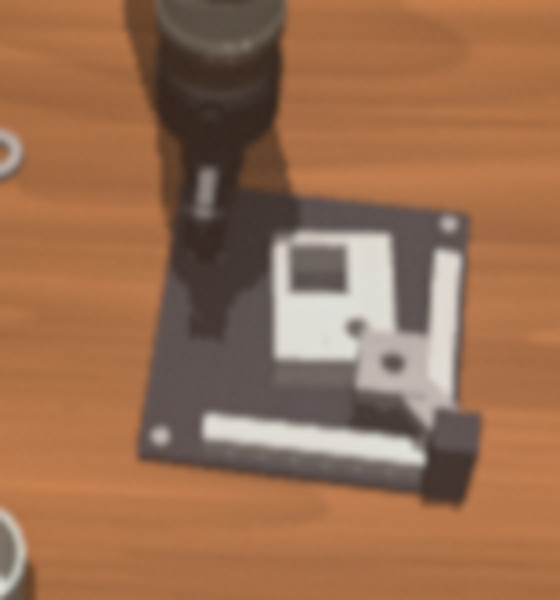

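The gripper is clear of the bracket, on its −y side. I'll lower it and push toward the side fence.

```bash
python3 -m inch '0 0 0 10 39 9 0.4; 0 0 0 0 39 0 0.4; 0 0 0 0 0 0 0.4; 0 0 0 0 0 5 0.4; 0 0 0 0 0 5 0.4; 0 0 0 0 0 5 0.4; 0 0 0 0 0 5 0.4; 0 0 0 0 0 5 0.4;0 0 0 0 0 5 0.4'; python3 - <<'E'
from plan import *
plan([*j2w(-92,-91),.024],JY)
E
```

```text
clock: 6.1
eef_pos: [0.5197, 0.1457, 0.0295]
tool_rot: [0.707, -0.032, 0.031, -0.706]
ft_force: [-1.9, -3.5, 2.3]
grip_width: 0.0515
t 6.10 pos [0.5197 0.1457 0.0295] jig [ -92.5 -112. ] z 29.5 w 0.0515 F [-1.9 -3.5  2.3] q6 1.93
 turn [ 0.13 -0.32 -0.07]  shift old axes [ 0.4  5.5 21. ]  new axes [ 0.5  5.5 21. ]
```

```bash
python3 -m inch '0 0 0 0 1 5 0.4; 0 0 0 0 1 5 0.4;0 0 0 0 1 4 0.4; 0 0 0 0 0 2 0.4; 0 0 0 0 0 0 0.4'; python3 - <<'E'
from plan import *
plan([*j2w(-92,-91),.024],JY)
E
```

```text
clock: 6.72
eef_pos: [0.5223, 0.1627, 0.0267]
tool_rot: [-0.706, 0.031, -0.031, 0.707]
ft_force: [0.6, -3.2, 1.0]
grip_width: 0.051
t 6.72 pos [0.5223 0.1627 0.0267] jig [-91.3 -94.9] z 26.7 w 0.0510 F [ 0.6 -3.2  1. ] q6 1.96
 turn [-0.02 -0.29  0.05]  shift old axes [-0.8  2.7  3.9]  new axes [-0.7  2.7  3.9]
```

```bash
python3 -m inch '0 0 0 0 0 2 0.4; 0 0 0 0 0 2 0.4; 0 0 0 0 0 0 0.4'; python3 -m inch '0 0 0 0 0 2 0.4; 0 0 0 0 0 0 0.4';  python3 - <<'E'
from plan import *
plan([*j2w(-92,-91),.024],JY)
c=bot.camera("scene");cv2.imwrite("pics/s2.png",cv2.resize(c["color"][140:290,280:420],None,fx=4,fy=4,interpolation=2))
E
```

```text
clock: 7.1
eef_pos: [0.5222, 0.1664, 0.0267]
tool_rot: [0.707, -0.031, 0.031, -0.706]
ft_force: [-0.4, -3.5, 2.1]
grip_width: 0.0509
clock: 7.35
eef_pos: [0.5222, 0.1677, 0.0267]
tool_rot: [0.707, -0.031, 0.031, -0.706]
ft_force: [0.7, -5.4, 3.0]
grip_width: 0.0511
t 7.35 pos [0.5222 0.1677 0.0267] jig [-91.7 -89.9] z 26.7 w 0.0511 F [ 0.7 -5.4  3. ] q6 1.97
 turn [ 0.1  -0.3   0.01]  shift old axes [-0.3  2.7 -1.1]  new axes [-0.3  2.7 -1.1]
```

View pics/s2.png

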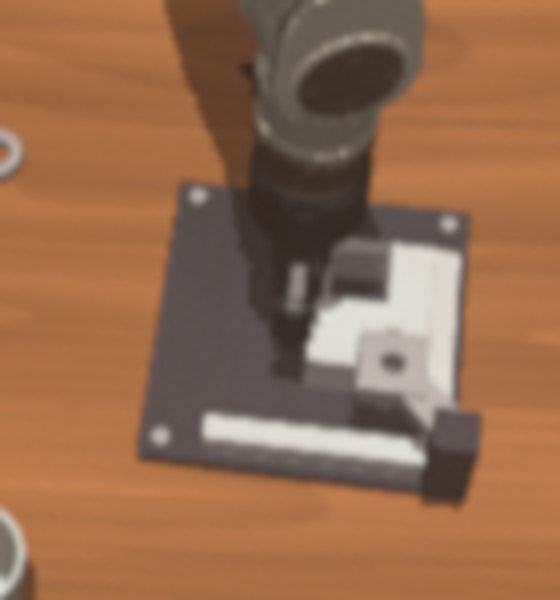

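The bracket now appears to meet the side fence. I'll press a little more to feel contact.

```bash
python3 -m inch '0 0 0 0 0 1.5 0.4; 0 0 0 0 0 0 0.4'; python3 -m inch '0 0 0 0 0 1.5 0.4; 0 0 0 0 0 0 0.4'
```

```text
clock: 7.65
eef_pos: [0.5222, 0.1677, 0.0267]
tool_rot: [0.708, -0.031, 0.031, -0.705]
ft_force: [-0.5, -9.1, 4.1]
grip_width: 0.0512
clock: 7.9
eef_pos: [0.5222, 0.1677, 0.0268]
tool_rot: [0.709, -0.032, 0.032, -0.704]
ft_force: [-0.7, -13.8, 6.2]
grip_width: 0.0514
```

Contact with the side fence is firm at 14 N with no travel. I'll back off, turn, and push along it toward the far fence.

```bash
python3 -m inch '0 0 0 0 0 -12 0.4; 0 0 0 0 -40 -5 0.4; 0 0 0 -45 -30 0 0.4; 0 0 0 -48 0 20 0.4; 0 -10.5 0 0 0 0 0.4; 0 -10.5 0 0 0 0 0.4; 0 -10.5 0 0 0 0 0.4; 0 -10.5 0 0 0 0 0.4; 0 -10.5 0 0 0 0 0.4; 0 -10.5 0 0 0 0 0.4; 0 -10.5 0 0 0 0 0.4; 0 -10.5 0 0 0 0 0.4';python3 - <<'E'
from plan import *
plan([*j2w(-188,-43),.024],JY+np.pi/2)
E
```

```text
clock: 9.4
eef_pos: [0.4298, 0.1834, 0.0965]
tool_rot: [-0.544, -0.452, 0.451, 0.545]
ft_force: [-0.2, -0.6, -0.1]
grip_width: 0.0511
t 9.40 pos [0.4298 0.1834 0.0965] jig [-185.1  -82. ] z 96.5 w 0.0511 F [-0.2 -0.6 -0.1] q6 0.59
 turn [-0.06 -5.9   0.1 ]  shift old axes [38.3 72.5  6.8]  new axes [39.  72.5  2.9]
```

```bash
python3 -m inch '0 -5.9 0 0 0 0 0.4; 0 0 0 39 10 3 0.4; 0 0 0 0 37 0 0.4; 0 0 0 0 28 0 0.4; 0 0 0 0 0 -5 0.4; 0 0 0 0 0 -7 0.4; 0 0 0 0 0 -7 0.4; 0 0 0 0 0 -6 0.4; 0 0 0 0 0 -6 0.4'; python3 - <<'E'
from plan import *
plan([*j2w(-111,-43),.024],JY+np.pi/2)
c=bot.camera("scene");cv2.imwrite("pics/s3.png",cv2.resize(c["color"][140:290,280:420],None,fx=4,fy=4,interpolation=2))
E
```

```text
clock: 10.52
eef_pos: [0.4625, 0.2187, 0.0223]
tool_rot: [0.522, 0.477, -0.477, -0.522]
ft_force: [0.1, 0.5, -0.1]
grip_width: 0.0513
t 10.53 pos [0.4625 0.2187 0.0223] jig [-155.4  -44.1] z 22.3 w 0.0513 F [ 0.1  0.5 -0.1] q6 0.53
 turn [ 0.06 -0.42  0.01]  shift old axes [  1.4  -1.7 -44.4]  new axes [  1.1  -1.7 -44.4]
```

View pics/s3.png

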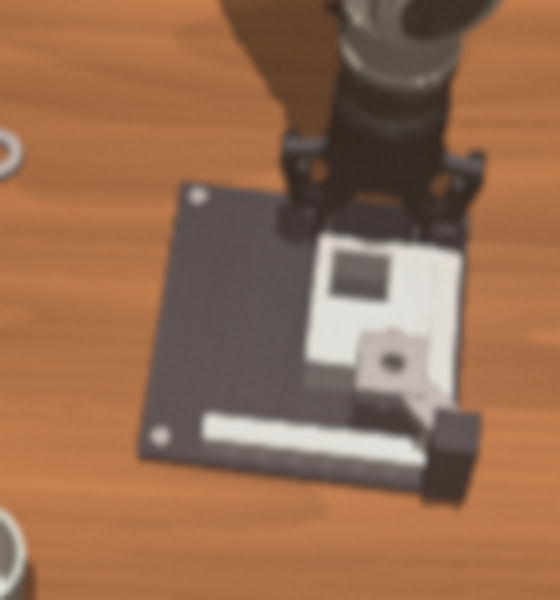

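The fingers straddle the bracket's −x face, not yet touching it. One finger runs close to the side fence, so I'll narrow the jaws and push.

```bash
python3 -m inch '0 0 0 0 0 0 0.65; 0 0 0 0 -3 0 0.65; 0 0 0 0 0 -6 0.65; 0 0 0 0 0 -6 0.65; 0 0 0 0 0 -6 0.65; 0 0 0 0 0 -6 0.65; 0 0 0 0 0 -6 0.65; 0 0 0 0 0 -5 0.65; 0 0 0 0 0 -3 0.65; 0 0 0 0 0 0 0.65'; python3 - <<'E'
from plan import *
plan([*j2w(-111,-43),.024],JY+np.pi/2)
E
```

```text
clock: 11.82
eef_pos: [0.4997, 0.2151, 0.0245]
tool_rot: [0.522, 0.477, -0.477, -0.522]
ft_force: [-3.7, 0.5, 2.7]
grip_width: 0.0302
t 11.82 pos [0.4997 0.2151 0.0245] jig [-118.1  -44.5] z 24.5 w 0.0302 F [-3.7  0.5  2.7] q6 0.50
 turn [ 0.01 -0.41 -0.04]  shift old axes [ 1.6  0.5 -7.1]  new axes [ 1.5  0.5 -7.1]
```

```bash
python3 -m inch '0 0 0 0 0 -3 0.65; 0 0 0 0 0 -3 0.65; 0 0 0 0 0 0 0.65'; python3 -m inch '0 0 0 0 0 -1.5 0.65; 0 0 0 0 0 0 0.65'; python3 -m inch '0 0 0 0 0 -1.5 0.65; 0 0 0 0 0 0 0.65'
```

```text
clock: 12.2
eef_pos: [0.5062, 0.2145, 0.0246]
tool_rot: [0.523, 0.477, -0.477, -0.522]
ft_force: [-1.3, 0.4, -0.7]
grip_width: 0.03
clock: 12.45
eef_pos: [0.5069, 0.2144, 0.0245]
tool_rot: [0.522, 0.477, -0.477, -0.522]
ft_force: [-2.8, 0.4, -0.0]
grip_width: 0.0298
clock: 12.7
eef_pos: [0.5069, 0.2144, 0.0245]
tool_rot: [-0.521, -0.476, 0.478, 0.522]
ft_force: [-6.6, 1.4, 3.6]
grip_width: 0.0301
```

```bash
python3 -m inch '0 0 0 0 0 -2 0.65; 0 0 0 0 0 -1 0.65; 0 0 0 0 0 0 0.65';python3 - <<'E'
from plan import *
plan([*j2w(-111,-43),.024],JY+np.pi/2)
E
python3 -m inch '0 0 0 0 0 10 0.65; 0 0 0 0 0 15 0.65; 0 0 0 0 -40 5 0.65;0 0 0 0 -60 5 0.65; 0 0 0 -50 -25 0 0.0;0 0 0 -50 0 0 0.0;0 0 0 -50 0 0 0.0'
python3 - <<'E'
from fit import *
cams={n:bot.camera(n) for n in("top","scene")}
for n,c in cams.items():
  o=(310,150) if n=="scene" else (220,140)
  cv2.imwrite(f"pics/{n}4.png",cv2.resize(c["color"][o[1]:o[1]+120,o[0]:o[0]+100],None,fx=4,fy=4,interpolation=2))
cv2.imwrite("pics/c4.png",np.hstack([cv2.imread(f"pics/{n}4.png") for n in("top","scene")]))
E
```

```text
clock: 13.08
eef_pos: [0.5069, 0.2144, 0.0246]
tool_rot: [-0.52, -0.475, 0.48, 0.524]
ft_force: [-14.5, 1.0, 9.2]
grip_width: 0.0299
t 13.07 pos [0.5069 0.2144 0.0246] jig [-110.9  -44.7] z 24.6 w 0.0299 F [-14.5   1.    9.2] q6 0.49
 turn [-0.48 -0.32 -0.04]  shift old axes [1.7 0.6 0.1]  new axes [1.7 0.6 0.1]
clock: 13.95
eef_pos: [0.4635, 0.0667, 0.1507]
tool_rot: [0.523, 0.478, -0.476, -0.521]
ft_force: [0.9, -0.1, 0.4]
grip_width: 0.0822
```

View pics/c4.png

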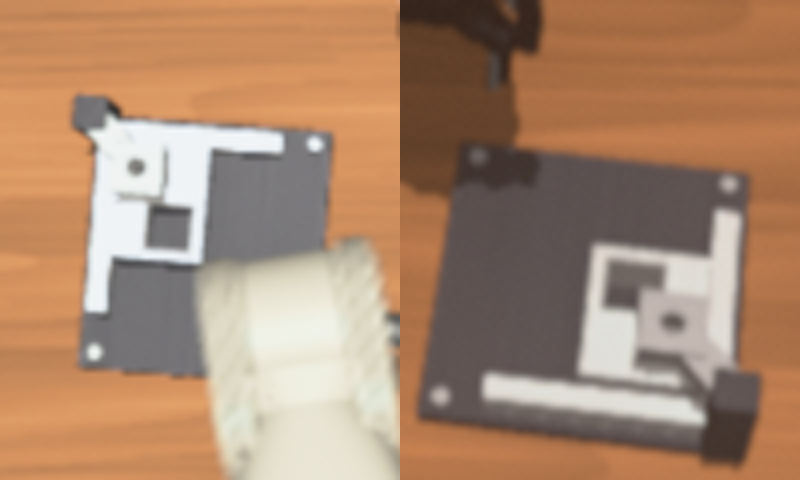

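```bash
python3 - <<'E'
from fit import *
cams={n:bot.camera(n) for n in("top","scene")}
D={"top":[(m(0,-80,48),m(-100,-80,48)),(m(-100,-70,48),m(-100,0,48)),(m(-42,-30,48),m(-42,-70,48)) ][:2],
"scene":[(m(-100,-80,48),m(-100,-5,48)),(m(0,-80,48),m(-100,-80,48)),(m(0,-80,48),m(0,-50,48))]}
print("brk",np.round(fitedges(cams,E(D),[.6211,.2497,-.083,-.0006,.0023],win=2.5),4))
J={k:v for k,v in JIG.items()}
J={"top":JIG["top"][2:4]+JIG["top"][4:],"scene":JIG["scene"]}
print("jig",np.round(fitedges(cams,E(J),[.6211,.2497,-.083,-.0006,.0023],win=2.5),4))
E
```

```text
top [  0. -80.  48.] [-100.  -80.   48.] 25 med 0.01 mad 0.01 px
top [-100.  -70.   48.] [-100.    0.   48.] 25 med 0.00 mad 0.00 px
scene [-100.  -80.   48.] [-100.   -5.   48.] 25 med 0.25 mad 0.00 px
scene [  0. -80.  48.] [-100.  -80.   48.] 25 med -0.00 mad 0.01 px
scene [  0. -80.  48.] [  0. -50.  48.] 25 med -0.25 mad 0.00 px
brk [ 0.62    0.249  -0.0779 -0.0007  0.0022]
top [ 18. -40.  34.] [  18. -142.   34.] 25 med 0.00 mad 0.01 px
top [-50.  18.  34.] [-150.   18.   34.] 25 med -0.51 mad 0.24 px
top [-47.  -3.  86.] [-47. -47.  86.] 25 med -0.24 mad 0.50 px
top [-47. -47.  86.] [ -3. -47.  86.] 25 med -1.00 mad 0.25 px
scene [-200. -185.   12.] [-200.   25.   12.] 24 med -0.24 mad 0.24 px
scene [-200. -185.   12.] [  25. -185.   12.] 23 med -0.02 mad 0.01 px
scene [  0. -55.  34.] [   0. -142.   34.] 25 med -0.02 mad 0.00 px
scene [-55.   0.  34.] [-150.    0.   34.] 17 med 0.01 mad 0.25 px
scene [-47.  -3.  86.] [-47. -47.  86.] 24 med -0.25 mad 0.25 px
jig [ 0.6219  0.2487 -0.0897 -0.0009  0.0016]
```

The fits put the bracket flush to about 1 mm and 0.01 rad, and both pushes ended in firm contact. Next is the axle.

```bash
python3 - <<'E'
from plan import *
plan([.5221,-.2128,.200],-.1495)
c=bot.camera("top");E=0
for n in("top","scene"):
    c=bot.camera(n);
    for z,k in((.143,"axle_grip"),(.010,"axle")):
        for q in bot.spot_point(k,n)[:1]: print(n,k,q["conf"],onz(c,q["point"],z))
E
```

```text
t 14.15 pos [0.4633 0.0673 0.1501] jig [-142.2 -194.8] z 150.1 w 0.0856 F [ 0.1 -0.8 -0.5] q6 0.24
 turn [ 7.000e-02 -8.672e+01 -8.000e-02]  shift old axes [-273.5  -49.8  -84.5]  new axes [-99.9 -49.9 268.3]
top axle_grip 0.39 [ 0.51572315 -0.22165465  0.143     ]
top axle 0.42 [ 0.73973348 -0.02875851  0.01      ]
scene axle_grip 0.43 [ 0.51645848 -0.21883025  0.143     ]
scene axle 0.56 [ 0.52419024 -0.21625115  0.01      ]
```

```bash
python3 -m inch '0 0 0 -50 -25 -14 0; 0 0 0 -55 -25 -17 0; 0 0 0 -55 0 -17 0; 0 0 0 -55 0 -17 0;0 0 0 -56 0 -18 0; 0 -10.5 0 0 0 0 0;0 -10.5 0 0 0 0 0;0 -10.5 0 0 0 0 0;0 -10.5 0 0 0 0 0;0 -10.5 0 0 0 0 0;0 -10.5 0 0 0 0 0;0 -10.5 0 0 0 0 0'; python3 -m inch '0 -10.5 0 0 0 0 0; 0 -2.5 0 0 0 0 0; 0 0 0 0 0 0 0'
python3 - <<'E'
from plan import *
plan([.5221,-.2128,.124],-.1495)
for n in("scene","top"):
    c=bot.camera(n)
    o=(140,130) if n=="scene" else (340,140)
    cv2.imwrite(f"pics/{n}5.png",cv2.resize(c["color"][o[1]:o[1]+120,o[0]:o[0]+100],None,fx=4,fy=4,interpolation=2))
cv2.imwrite("pics/c5.png",np.hstack([cv2.imread(f"pics/{n}5.png") for n in("top","scene")]))
E
```

```text
clock: 16.0
eef_pos: [0.5216, -0.2086, 0.1995]
tool_rot: [-0.13, -0.695, 0.695, 0.13]
ft_force: [0.0, -0.1, 0.6]
grip_width: 0.0856
clock: 16.38
eef_pos: [0.5216, -0.2086, 0.1995]
tool_rot: [-0.053, -0.705, 0.705, 0.053]
ft_force: [-0.4, -0.5, -0.3]
grip_width: 0.0855
t 16.38 pos [ 0.5216 -0.2086  0.1995] jig [ -61.2 -465. ] z 199.5 w 0.0855 F [-0.4 -0.5 -0.3] q6 -1.80
 turn [-0.03 -0.07  0.01]  shift old axes [-1.2 75.5  4. ]  new axes [-1.1 75.5  4. ]
```

View pics/c5.png

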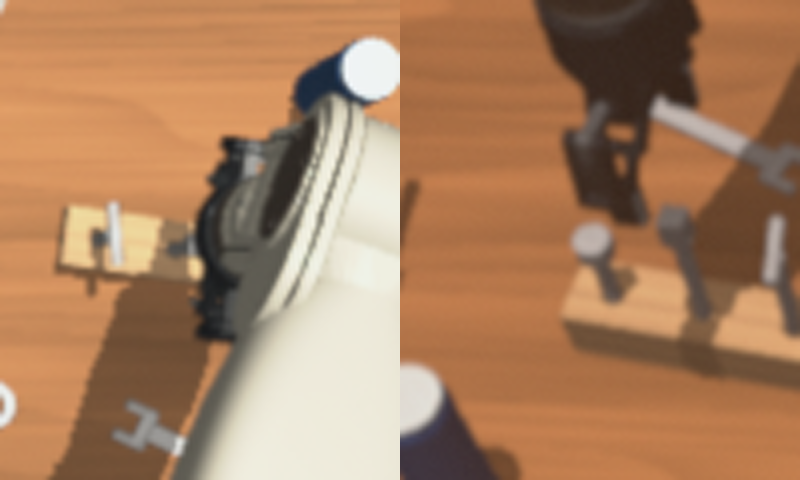

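```bash
python3 - <<'E'
from plan import *
o=bot.get_obs();p=np.array(o["eef_pos"]);M=R.from_quat(o["tool_rot"]).as_matrix()
print(M.round(2))
for n in("scene","top"):
    c=bot.camera(n)
    print(n,"tcp",proj(c,p),"tips",proj(c,[p+M@np.array(v) for v in([.05,-.013,0],[-.05,-.013,0])]),"head",proj(c,[.5221,-.2128,.143]))
E
```

```text
[[-0.99 -0.   -0.15]
 [ 0.15 -0.   -0.99]
 [ 0.   -1.    0.  ]]
scene tcp [[206.69691343 173.07776621]] tips [[212.26926795 154.38835163]
 [198.75951936 186.15188049]] head [[209.40841102 186.37977454]]
top tcp [[392.07041756 200.03320467]] tips [[390.76614198 216.3528628 ]
 [395.12527955 183.42515488]] head [[389.68138542 200.53117743]]
```

```bash
python3 -m inch '0 0 0 -1 25 3 0; 0 0 0 0 25 0 0; 0 0 0 0 26 0 0; 0 0 0 0 0 0 0'; python3 - <<'E'
from plan import *
plan([.5221,-.2122,.124],-.1495)
for n in("scene","top"):
    c=bot.camera(n)
    o=(160,145) if n=="scene" else (340,140)
    cv2.imwrite(f"pics/{n}6.png",cv2.resize(c["color"][o[1]:o[1]+80,o[0]:o[0]+100],None,fx=7,fy=7,interpolation=2))
E
```

```text
clock: 17.08
eef_pos: [0.5201, -0.2116, 0.1217]
tool_rot: [0.052, 0.705, -0.705, -0.055]
ft_force: [0.3, 1.1, -0.2]
grip_width: 0.0853
t 17.07 pos [ 0.5201 -0.2116  0.1217] jig [ -62.4 -468.1] z 121.7 w 0.0853 F [ 0.3  1.1 -0.2] q6 -1.81
 turn [ 0.03 -0.1   0.28]  shift old axes [-2.  -2.3  0.3]  new axes [-2.  -2.3  0.3]
```

View pics/scene6.png

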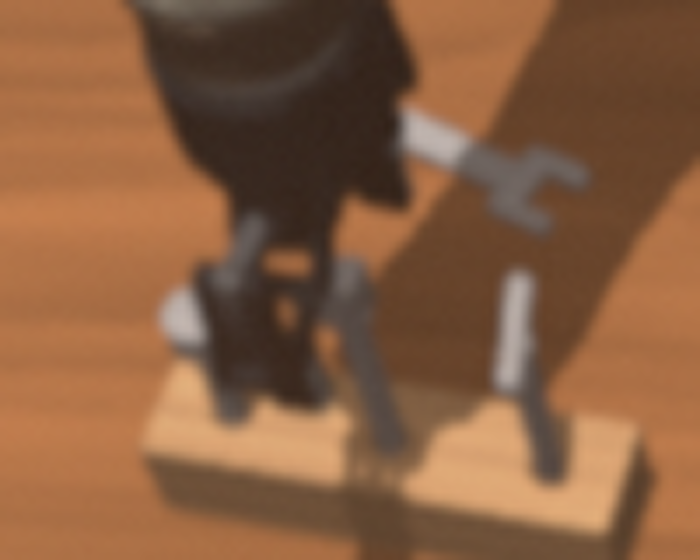

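```bash
python3 - <<'E'
from plan import *
o=bot.get_obs();p=np.array(o["eef_pos"]);M=R.from_quat(o["tool_rot"]).as_matrix()
c=bot.camera("scene")
im=cv2.resize(c["color"][145:225,160:260],None,fx=7,fy=7,interpolation=2)
def dr(P,col):
    for q in proj(c,P): cv2.circle(im,tuple(int(v) for v in ((q+.5-[160,145])*7)),3,col,-1)
# front finger pad box corners
for z in(-.011,.011):
  for x in(-.0425,-.057):
    for y in (-.013,-.045): dr(p+M@np.array([x,y,z]),(0,0,255))
dr(p+M@np.array([0,-.019,0]),(0,255,0)); dr([.5221,-.2128,.156],(255,255,0));dr([.5221,-.2128,.130],(255,255,0));dr([.5221,-.2128,.045],(255,255,0))
cv2.imwrite("pics/s7.png",im)
E
```

```text
(no output)
```

View pics/s7.png

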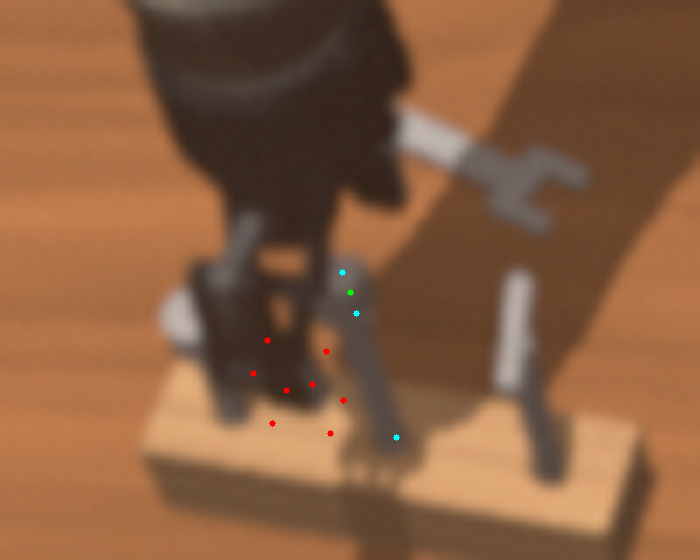

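The jaws straddle the square head, seen at about (210,185) in the scene view, and both neighbours are clear. Closing.

```bash
python3 -m inch '0 0 0 -2 -2 0 0.5; 0 0 0 0 0 0 1; 0 0 0 0 0 0 1; 0 0 0 0 0 0 1;0 0 0 0 0 0 1'; python3 - <<'E'
from plan import *
plan([.5221,-.2122,.124],-.1495)
c=bot.camera("scene")
cv2.imwrite("pics/s8.png",cv2.resize(c["color"][145:225,160:260],None,fx=7,fy=7,interpolation=2))
E
```

```text
clock: 17.85
eef_pos: [0.5236, -0.2127, 0.1261]
tool_rot: [-0.053, -0.705, 0.705, 0.053]
ft_force: [-0.7, 0.2, 2.7]
grip_width: 0.0171
t 17.85 pos [ 0.5236 -0.2127  0.1261] jig [ -58.8 -468.9] z 126.1 w 0.0171 F [-0.7  0.2  2.7] q6 -1.80
 turn [-0.05 -0.1   0.  ]  shift old axes [ 1.5  2.1 -0.2]  new axes [ 1.5  2.1 -0.2]
```

View pics/s8.png

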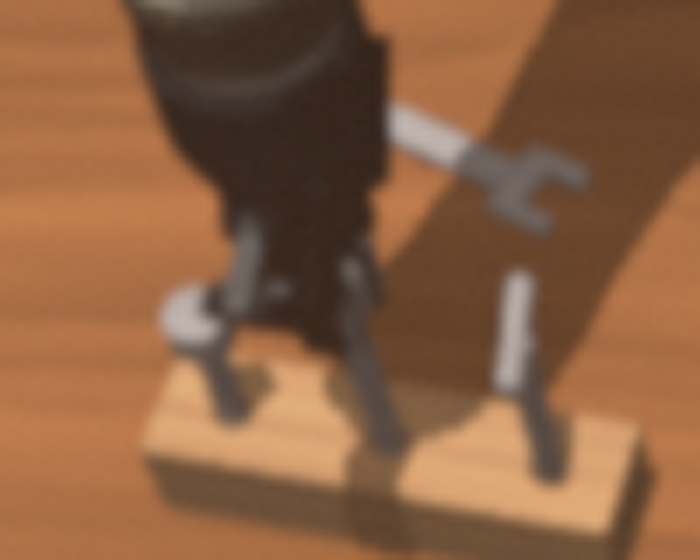

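```bash
python3 -m inch '0 0 0 0 -15 0 1; 0 0 0 0 -25 0 1; 0 0 0 0 -30 0 1; 0 0 0 0 -25 0 1;0 0 0 0 0 0 1'; python3 - <<'E'
from plan import *
plan([*j2w(-25,-25),.225],-.1495)
for n in("scene","top"):
    c=bot.camera(n)
    o=(170,125) if n=="scene" else (340,140)
    cv2.imwrite(f"pics/{n}9.png",cv2.resize(c["color"][o[1]:o[1]+100,o[0]:o[0]+100],None,fx=5,fy=5,interpolation=2))
E
```

```text
clock: 18.52
eef_pos: [0.5254, -0.2131, 0.2235]
tool_rot: [-0.055, -0.704, 0.706, 0.051]
ft_force: [-0.3, -0.3, -2.0]
grip_width: 0.0174
t 18.52 pos [ 0.5254 -0.2131  0.2235] jig [ -57.  -469.1] z 223.5 w 0.0174 F [-0.3 -0.3 -2. ] q6 -1.80
 turn [-0.1  -0.09 -0.33]  shift old axes [  -1.7   -2.3 -445.3]  new axes [  -2.4   -1.5 -445.3]
```

View pics/scene9.png

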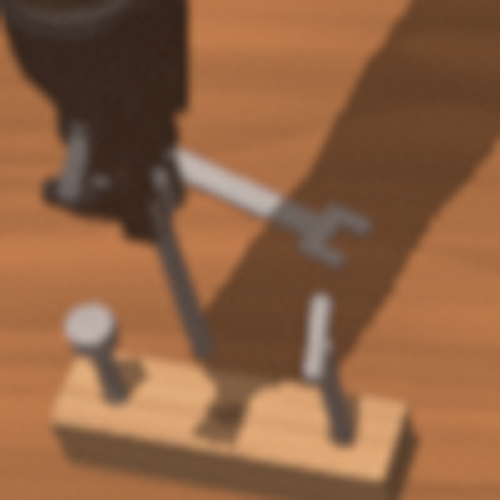

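View pics/top9.png

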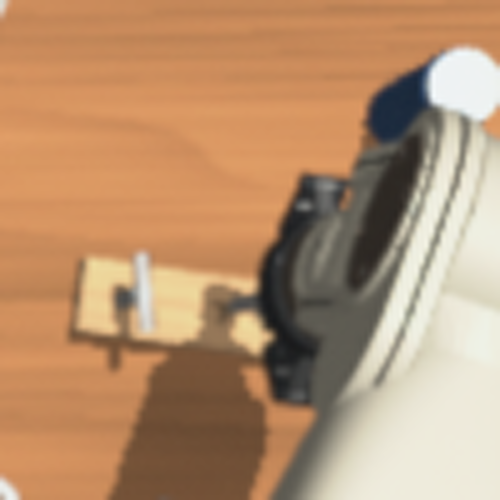

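```bash
python3 - <<'E'
from plan import *
o=np.array([-.0007,.0022,0])
for n,px,s in(("top",(386.4,200.6),1),("scene",(211.4,195.2),-1)):
    c=bot.camera(n); print(n,onz(c,np.array(px)-.5,.1075)-s*o, "TCP pred", proj(c,[.5254,-.2131,.1075]+s*o))
E
```

```text
top [ 0.52563467 -0.20971544  0.1075    ] TCP pred [[386.93405944 200.15960848]]
scene [ 0.52332383 -0.21311593  0.1075    ] TCP pred [[210.76454268 195.34998469]]
```

The axle is held and clear of the rack, with its tip at (211,195) in the scene view and (386,201) in the top view, within 2 mm of the tool axis. I'll raise it above the T head, then carry it across.

```bash
python3 -m inch '0 0 0 0 -25 0 1; 0 0 0 0 -25 0 1; 0 0 0 0 -5 -20 1; 0 0 0 0 0 -45 1; 0 0 0 0 0 -55 1; 0 0 0 0 0 -55 1; 0 0 0 0 0 -55 1; 0 0 0 0 0 -55 1; 0 0 0 0 0 -55 1;0 0 0 0 0 -45 1; 0 0 0 0 0 -30 1; 0 0 0 0 0 0 1'; python3 - <<'E'
from plan import *
plan([*j2w(-25,-25),.225],-.1495)
E
```

```text
clock: 20.23
eef_pos: [0.5849, 0.2012, 0.2729]
tool_rot: [-0.05, -0.705, 0.706, 0.053]
ft_force: [-0.8, -0.7, -1.8]
grip_width: 0.0172
t 20.23 pos [0.5849 0.2012 0.2729] jig [-32.1 -51.3] z 272.9 w 0.0172 F [-0.8 -0.7 -1.8] q6 -1.09
 turn [-0.1   0.18  0.21]  shift old axes [ -5.6  47.9 -26.8]  new axes [ -5.3  47.9 -26.7]
```

```bash
python3 -m inch '0 0.2 0.2 -5 20 -14 1; 0 0 0 0 28 -13 1; 0 0 0 0 0 0 1; 0 0 0 0 0 0 1'; python3 - <<'E'
from plan import *
plan([*j2w(-25,-25),.205],-.1495)
for n in("scene","top"):
    c=bot.camera(n)
    o=(330,170) if n=="scene" else (220,140)
    cv2.imwrite(f"pics/{n}10.png",cv2.resize(c["color"][o[1]:o[1]+75,o[0]:o[0]+75],None,fx=8,fy=8,interpolation=2))
E
```

```text
clock: 20.72
eef_pos: [0.5952, 0.223, 0.2279]
tool_rot: [-0.056, -0.704, 0.705, 0.054]
ft_force: [0.3, 0.1, -2.2]
grip_width: 0.0174
t 20.73 pos [0.5952 0.223  0.2279] jig [-23.6 -28.7] z 227.9 w 0.0174 F [ 0.3  0.1 -2.2] q6 -1.06
 turn [-0.07 -0.32 -0.19]  shift old axes [ 1.7 22.9 -3.7]  new axes [ 1.6 22.9 -3.6]
```

View pics/scene10.png

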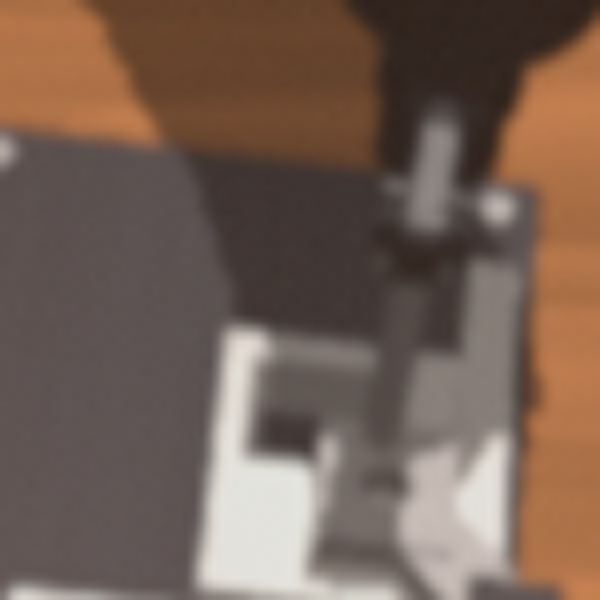

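View pics/top10.png

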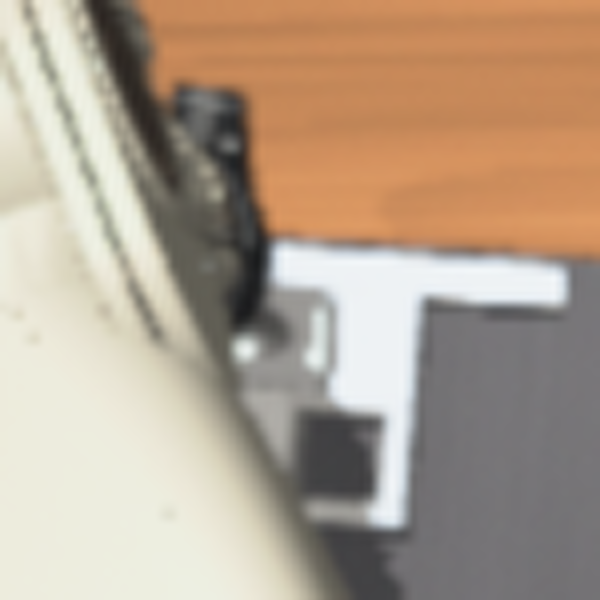

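```bash
python3 - <<'E'
from plan import *
from scipy.ndimage import gaussian_filter
o=np.array([-.0007,.0022,0]);p=np.array(bot.get_obs()["eef_pos"]); print(p, j2w(-25,-25))
for n,px,s in(("top",(253,181),1),("scene",(377,230),-1)):
    c=bot.camera(n);im=cv2.imread(f"pics/{n}0.png");g=cv2.cvtColor(im,6).astype(float)
    x,y=px;w=g[y-4:y+5,x-4:x+5];wt=np.clip(np.median(w)*.92-w,0,None);yy,xx=np.mgrid[-4:5,-4:5]
    print(n,w.astype(int).tolist()) if 0 else None
    ctr=np.array([x+(wt*xx).sum()/wt.sum(),y+(wt*yy).sum()/wt.sum()])
    W=onz(c,ctr,.086);print(n,"mouth px",ctr,"world",W.round(4),"corr",(W-s*o).round(4))
    t=p.copy();t[2]-=.116
    q=proj(c,t+s*o)[0];print("tip pred px",q,"tip z",t[2])
    o2=np.array([330,170]) if n=="scene" else np.array([220,140])
    cur=c["color"];L=cv2.resize(cur[o2[1]+20:o2[1]+75,o2[0]+15:o2[0]+70],None,fx=10,fy=10,interpolation=2)
    L=cv2.convertScaleAbs(L,alpha=1.6 if n=="scene" else 1.0,beta=0)
    for v,col in((ctr,(0,0,255)),(q,(0,255,0)),(proj(c,np.r_[W[:2],t[2]])[0],(255,0,255))):
        cv2.drawMarker(L,tuple(int(a) for a in (v+.5-o2-[15,20])*10),col,0,16,1)
    cv2.imwrite(f"pics/{n}11.png",L)
cv2.imwrite("pics/c11.png",np.hstack([cv2.imread("pics/top11.png"),cv2.imread("pics/scene11.png")])[:,:1100])
a=cv2.imread("pics/c11.png");cv2.imwrite("pics/c11.png",cv2.resize(a,(800,400)))
E
```

```text
[0.59594729 0.22315935 0.22909749] [0.59411344 0.22685868]
top mouth px [253.6328336  181.28906465] world [0.5939 0.2295 0.086 ] corr [0.5946 0.2273 0.086 ]
tip pred px [253.63733274 180.14923063] tip z 0.1130974912896842
scene mouth px [377.79984721 230.23927466] world [0.5958 0.2248 0.086 ] corr [0.5951 0.227  0.086 ]
tip pred px [377.32694988 225.04044397] tip z 0.1130974912896842
```

View pics/c11.png

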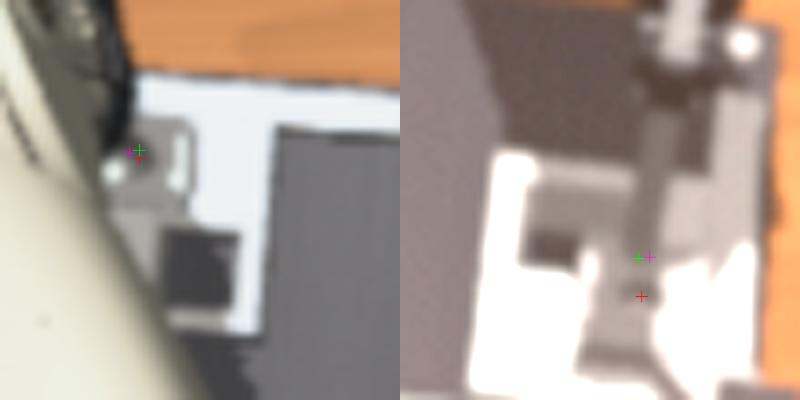

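```bash
python3 -m inch '0 -0.3 -0.2 1 10 -4 1; 0 0 0 0 8 0 1; 0 0 0 0 0 0 1; 0 0 0 0 0 0 1'; cat > vt.py <<'E'
from plan import *
o=np.array([-.0007,.0022,0]);ob=bot.get_obs();p=np.array(ob["eef_pos"]);plan([.5948,.2271,.208],-.1495)
import sys
ims=[]
for n,s,px in(("top",1,(253.63,181.29)),("scene",-1,(377.8,230.24))):
    c=bot.camera(n)
    t=p.copy();t[2]-=.116;q=proj(c,t+s*o)[0]
    x0,y0=int(px[0])-20,int(px[1])-25
    L=cv2.resize(c["color"][y0:y0+40,x0:x0+40],None,fx=10,fy=10,interpolation=2)
    if n=="scene": L=cv2.convertScaleAbs(L,alpha=1.8)
    for v,col in((np.array(px),(0,0,255)),(q,(0,255,0))):
        cv2.drawMarker(L,tuple(int(a) for a in (v+.5-[x0,y0])*10),col,0,16,1)
    print(n,"tip",q.round(1));ims.append(L)
cv2.imwrite(f"pics/{sys.argv[1]}.png",np.hstack(ims))
E
python3 vt.py v1
```

```text
clock: 21.42
eef_pos: [0.595, 0.2277, 0.2094]
tool_rot: [-0.053, -0.705, 0.705, 0.053]
ft_force: [-0.4, -0.1, -1.8]
grip_width: 0.0168
t 21.43 pos [0.595  0.2277 0.2094] jig [-24.1 -24.1] z 209.4 w 0.0168 F [-0.4 -0.1 -1.8] q6 -1.06
 turn [-0.05  0.01  0.01]  shift old axes [0.1 1.4 0.6]  new axes [0.1 1.4 0.6]
top tip [253.2 181. ]
scene tip [378.4 228.8]
```

View pics/v1.png

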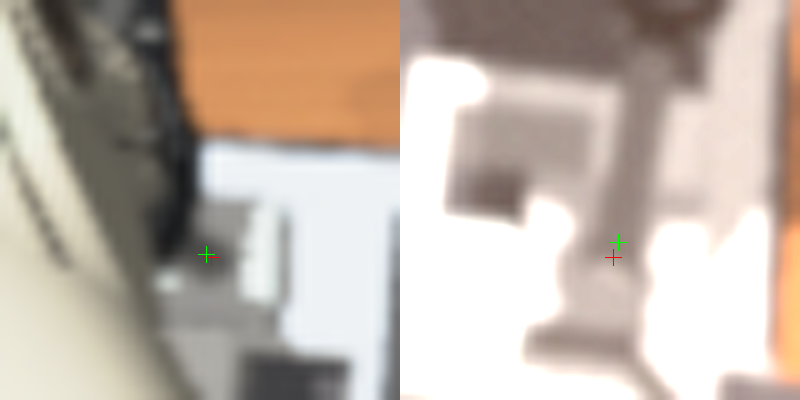

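The tip sits over the mouth within about 1 mm, shank at column ~612 against a mouth marker of 613 in the magnified scene crop. The chamfer can take that up, so I'll descend gently.

```bash
python3 -m inch '0 0 0 0 4 0 1; 0 0 0 0 4 0 1; 0 0 0 0 3 0 1; 0 0 0 0 3 0 1'; python3 -m inch '0 0 0 0 3 0 1; 0 0 0 0 3 0 1; 0 0 0 0 0 0 1'
```

```text
clock: 22.02
eef_pos: [0.595, 0.2277, 0.1952]
tool_rot: [-0.053, -0.705, 0.705, 0.053]
ft_force: [-0.1, 0.6, -0.3]
grip_width: 0.0172
clock: 22.4
eef_pos: [0.5949, 0.2277, 0.1892]
tool_rot: [-0.053, -0.705, 0.705, 0.053]
ft_force: [-0.9, -0.3, -2.1]
grip_width: 0.017
```

```bash
python3 vt.py v2; python3 -m inch '0 0 0 0 4 0 1; 0 0 0 0 4 0 1; 0 0 0 0 4 0 1; 0 0 0 0 4 0 1; 0 0 0 0 4 0 1; 0 0 0 0 0 0 1'
```

```text
t 22.40 pos [0.5949 0.2277 0.1892] jig [-24.3 -24.1] z 189.2 w 0.0170 F [-0.9 -0.3 -2.1] q6 -1.06
 turn [-0.05  0.01  0.02]  shift old axes [  0.  -18.8   0.6]  new axes [  0.  -18.8   0.6]
top tip [254.1 181.5]
scene tip [377.6 232.7]
clock: 23.25
eef_pos: [0.5948, 0.2276, 0.169]
tool_rot: [-0.052, -0.705, 0.706, 0.053]
ft_force: [-0.3, 0.4, -1.4]
grip_width: 0.0167
```

View pics/v2.png

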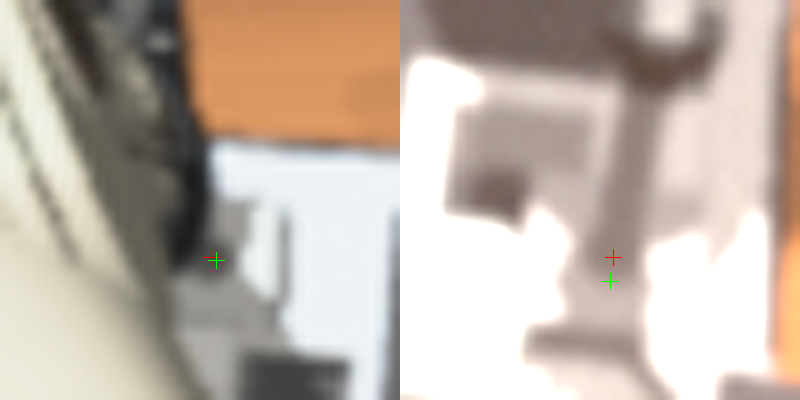

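No contact force at 33 mm below the mouth, so the axle is inside the bushing. Continuing toward the bore.

```bash
python3 -m inch '0 0 0 0 3 0 1; 0 0 0 0 3 0 1; 0 0 0 0 0 0 1'; python3 -m inch '0 0 0 0 3 0 1; 0 0 0 0 3 0 1; 0 0 0 0 0 0 1';python3 -m inch '0 0 0 0 3 0 1; 0 0 0 0 3 0 1; 0 0 0 0 0 0 1'; python3 -m inch '0 0 0 0 3 0 1; 0 0 0 0 3 0 1; 0 0 0 0 0 0 1'
```

```text
clock: 23.62
eef_pos: [0.5949, 0.2276, 0.1632]
tool_rot: [-0.053, -0.705, 0.705, 0.053]
ft_force: [-0.2, 0.3, -1.7]
grip_width: 0.017
clock: 24.0
eef_pos: [0.5949, 0.2276, 0.1571]
tool_rot: [-0.053, -0.705, 0.705, 0.053]
ft_force: [-0.4, 0.4, -2.5]
grip_width: 0.0168
clock: 24.38
eef_pos: [0.5948, 0.2276, 0.1511]
tool_rot: [-0.053, -0.705, 0.705, 0.053]
ft_force: [-0.3, -0.3, -1.5]
grip_width: 0.0172
clock: 24.75
eef_pos: [0.5949, 0.2276, 0.1451]
tool_rot: [-0.053, -0.705, 0.705, 0.053]
ft_force: [-0.4, -0.4, -1.0]
grip_width: 0.0171
```

```bash
python3 -m inch '0 0 0 0 4 0 1; 0 0 0 0 4 0 1; 0 0 0 0 0 0 1; 0 0 0 0 0 0 1'; python3 - <<'E'
from fit import *
cams={n:bot.camera(n) for n in("top","scene")}
print({k:np.round(v,4) for k,v in bot.get_obs().items() if k in("clock","eef_pos","tool_rot","ft_force","grip_width")})
cv2.imwrite("pics/z1.png",np.hstack([cv2.resize(cams["top"]["color"][145:225,215:295],None,fx=5,fy=5,interpolation=2),cv2.resize(cams["scene"]["color"][175:255,325:405],None,fx=5,fy=5,interpolation=2)]))
for n in cams:
  for k in("bracket_corner","bracket_bore","axle_grip","axle"):
    for q in bot.spot_point(k,n)[:1]: print(n,k,q["conf"],q["point"])
D={"top":[(m(-30,-80,48),m(-100,-80,48))],
"scene":[(m(-100,-80,48),m(-100,-45,48)),(m(-30,-80,48),m(-100,-80,48))]}
print("brk",np.round(fitedges(cams,E(D),[.6211,.2497,-.083,-.0006,.0023],win=2.),4))
E
```

```text
clock: 25.25
eef_pos: [0.5951, 0.2277, 0.1375]
tool_rot: [-0.053, -0.705, 0.705, 0.053]
ft_force: [-0.4, -0.0, -1.8]
grip_width: 0.0175
{'clock': np.float64(25.35), 'eef_pos': array([0.5952, 0.2277, 0.1377]), 'tool_rot': array([-0.0529, -0.705 ,  0.7053,  0.0526]), 'ft_force': array([-0.2487, -0.1937, -1.5652]), 'grip_width': np.float64(0.0172)}
top bracket_corner 0.57 [248.8, 174.3]
top bracket_bore 0.55 [259.0, 180.1]
scene bracket_corner 0.62 [382.7, 254.1]
scene bracket_bore 0.58 [375.2, 233.7]
scene axle_grip 0.38 [380.8, 215.2]
scene axle 0.62 [374.5, 241.4]
top [-30. -80.  48.] [-100.  -80.   48.] 0 
scene [-100.  -80.   48.] [-100.  -45.   48.] 25 med -0.00 mad 0.00 px
scene [-30. -80.  48.] [-100.  -80.   48.] 25 med -0.01 mad 0.00 px
brk [-11.7242  45.3313  -0.0773 -12.3445  45.0843]
```

View pics/z1.png

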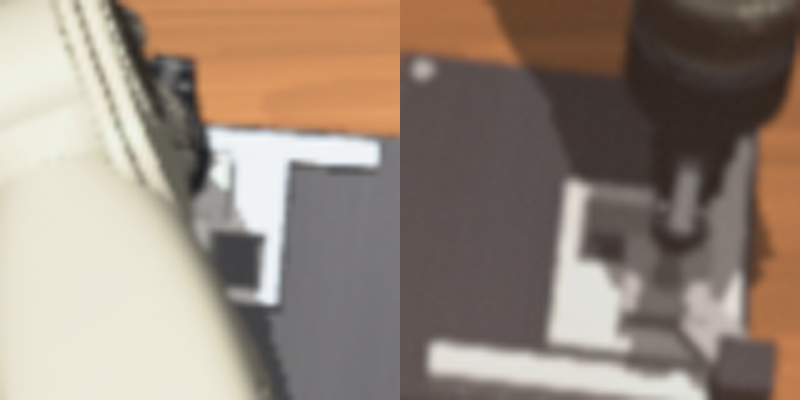

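```bash
python3 - <<'E'
from workcell import bot
print(bot.get_obs()["clock"],bot.job_done())
E
```

```text
the job is handed in; nothing more can be done
25.75 None
```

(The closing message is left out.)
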